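# Bring the orange insulator round to the front of the revolving parts tray

## Task

Turn the revolving parts tray on the test bench, gently, by pushing it round at its rim with a fingertip, until the orange ribbed insulator comes to the front: its middle in line with the yellow pointer of the stand. Touch only the tray, never the parts standing in it, and leave it at rest there with every part still upright in its compartment. Leave the other things on the bench alone.

Things in the scene. Friction and masses are not known exactly. Their poses are not given: they have to be found in the camera images.
- stand: Fixed dark cast stand that carries the tray; its pose differs each time. Origin on the tray's turning axis, at bench level (z = 0), z up. Its front is its own -x direction, roughly towards the robot (turned up to 26 degrees either way), where its yellow pointer sticks out.
- pointer (a point): Outer end of the stand's flat yellow pointer, on its centre line and top face: 28 mm wide, radial, reaching out under the tray to 232 mm from the axis, 52 mm past the rim, on the stand's own -x. Its top is 44 mm above the bench, lower than the tray.
- carousel: Revolving tray, 360 mm across. Origin on its axis at its underside, 52 mm above the bench; z up, turns with the tray. Floor top 58 mm above the bench. Blue lip at radius 177 to 180 mm, top 80 mm above the bench. Hub radius 27 mm, top 126 mm. Turns endlessly both ways, no stops or detents: 1 to 2 N at the rim moves it; bearing friction stops it within a few degrees after a slow push.
- divider (a point): Outer top corner of one of the tray's six upright aluminium dividers: 4 mm thick, radial, from 20 to 178 mm from the axis, top edge 107 mm above the bench, so each stands 27 mm above the lip. In the tray's own frame they lie at 30 (this one), 90, 150, 210, 270 and 330 degrees from its x axis, counted from x to y.
- insulator: The orange ribbed insulator, 60 mm across, 72 mm high, 0.22 kg, standing loose in the tray's compartment that lies towards the tray's own -x, its axis 105 mm from the tray's axis. Origin at the centre of its underside. It rides with the tray; its top is 130 mm above the bench.
- spool: Brown ceramic spool insulator, 58 mm across, 58 mm high, standing loose in another compartment, 105 mm from the tray's axis. Origin at the centre of its underside.
- bushing: White ceramic bushing with a brass tip, 56 mm across its foot, 70 mm high, standing loose in another compartment, 105 mm from the tray's axis. Origin at the centre of its underside.
- stud: Steel stud with hexagon nut and round washer foot, 50 mm across, 62 mm high, standing loose in another compartment, 105 mm from the tray's axis. Origin at the centre of its underside.
- cap: Black moulded end cap, 54 mm across, 58 mm high, standing loose in another compartment, 105 mm from the tray's axis. Origin at the centre of its underside. One compartment, opposite the insulator, is empty.
- cleaner: White cleaner bottle with red cap, 64 mm across, 170 mm high, loose on the bench left of the tray; not part of the job. Origin at the centre of its underside.
- tape: Roll of black tape, 96 mm across, 19 mm high, lying loose on the bench right of the tray; not part of the job. Origin at the centre of its underside.
- wrench: Steel wrench, 200 mm long, lying loose on the bench right of the tray; not part of the job. Origin near the middle of its underside.
- driver: Screwdriver, 200 mm long, lying loose on the bench right of the tray; not part of the job. Origin near the middle of its underside.
Mind the look-alikes: they are no part of the job. Of the things that look like the cap, the middle-sized one is meant.

How it is judged:
By the outcome, as a careful person would: the job done as asked, in the order asked, and still so for the second after the job is handed in, with the robot touching nothing.
It also fails if it takes over 54 s, if anything falls off the work surface, if the arm or the gripper's body presses on something with over 40 N, if the wrist force passes 120 N, or if a joint passes its speed limit or range.

## Robot

A 6-joint arm with a two-finger parallel gripper is mounted at the origin on the work surface. World frame = base frame: x ahead of the robot, y to its left, z up, the work surface at z = 0. Lengths are in m, angles in rad, forces in N, time in s.
With the tool pointing down it reaches from about 0.25 to 0.725 m from the base axis. Payload 9.7 kg.
Tool frame: the origin (TCP) lies at the very end of the fingers, on their centre line; the grasp point (between the pads) lies robot.grip_point_offset behind it (robot.grip_point_offset is the distance from the TCP to the grasp point, in m); z points along the fingers, x is the direction in which the jaws open and shut, and the axes are right-handed (so a half turn about z gives the same grasp; the last joint's range is limited). The gripper opens to 85 mm and grips with 20 to 120 N. Pads are 22 mm wide; open, the fingers measure 114 mm over their backs; the gripper's body (76 mm by 85 mm) begins 54 mm behind the grasp point. The pads swing forward as they close: fully open they stand 13 mm farther back than shut.
Start: joints at [-1.269, 0.087, 0.176, 1.66, 0, 1.571], TCP at [0.163, -0.525, 0.231] pointing down, gripper open.
Joint ranges: [-3.13, 3.13], [-0.85, 1.81], [-1.15, 1.24], [-2.2, 2.28], [-1.44, 1.52], [-3.14, 3.14]. Speed limits (rad/s): [2.22, 2.22, 2.57, 3.14, 3.14, 3.14].

## Interface

Orientations are given as a 3x3 rotation matrix whose columns are the frame's x, y, z axes.
In Python, from workcell import robot, cams, order gives the robot as it stands. The module is installed in compiled form; this text tells all that it offers.
- The arm moves only by the tool servo_tool, never from a script. Its argument "rows" is a list of rows, each an object of numbers: "tx", "ty", "tz": the shift along the tool's x, y, z in m; "turn": the turn about the tool's z in rad; "gripper": the finger opening in m, from 0 to 0.0854. In form: [{"tx": .., "ty": .., "tz": .., "turn": .., "gripper": ..}, ...]. A call has 1 to 20 rows; each row is the pose to reach, as a shift and turn from the pose commanded when the call began, along the tool's axes at that moment; what a row does not reach only later rows make up. A row lasts 1/12 s, in which the tool goes at most 41.7 mm and 7.16 degrees, less where a joint would pass 70% of its speed; a pose out of reach is approached as far as the arm can. A call with a gripper value outside its range is refused whole. The fingers move at their own pace and stop on an object; "squeeze" is the grip in N (left out, the last holds). Time passes only in rows, so rows that repeat a pose let the fingers close. It gives the time, the measured TCP pose, the force and the opening at its end, in the units of the state.
- robot.state(): the state, without advancing time (a new reading comes with each control period).
- cams.camera(name): name is "side" or "top" or "wrist"; returns a dict with "image" (420x560x3 uint8, red, green, blue), "K" (3x3 intrinsics, pixels), "distortion" ([k1, k2, p1, p2, k3] as OpenCV has them; the pictures are not rectified), "position" and "orientation" of the camera in the world; the wrist camera has in their place "hand_eye" (4x4, takes a point from camera to tool coordinates, whose origin is the TCP and whose axes are the tool frame's). Camera axes: x right, y up, looking along -z (the intrinsics and any distortion apply to the point x, -y, -z); pixel columns grow to the right and rows downward; lengths in m; the calibration is good to about 2 mm. A picture is of the moment at which its call begins: read the wrist's pose just before it. There is no depth.
- order.job_done(): hands the job in, once; it reports no verdict.
Trained networks look in a picture, given as the dict that the camera call returned (one of the last four; its "shot" number tells which), for a name from the list of things; names that differ only in an ending like _2 or _b are one class to them, and where a whole thing is asked for, a point or a joint stands for the part that bears it (a point fixed in the world has none). Each returns a list of dicts, best first, with "p" (0 to 1); they miss things now and then, are a little off and sometimes report something else, mostly with a low value. They report only what shows in the picture. A call takes as long as a camera call. They do not tell look-alikes from the thing itself.
- cams.regions_of(name, picture): "region" (420x560 bool, what is visible of it) and "bbox" ([left, top, right, bottom] in pixels, round what is visible of it).
The state is a dict: "time_s": time; "joint_pos": joint angles; "joint_velocities": joint speeds; "tau": joint torques, N m; "ee_pos": TCP position; "tool_rot": TCP orientation; "force": force on the tool from outside, world axes, zero at the start; "moment": the same for the moment, N m; "gripper_width": finger opening in m.
Only numpy, scipy, OpenCV 4.12 (cv2) and the standard library are available. Lean on these libraries where they do the work, as an engineer would, in place of code of your own. Each camera call takes 0.05 s, during which the arm holds its last target.

## Working session

There is one attempt and no reset: what is moved stays moved. The work goes in short steps, Python scripts to look and compute and a tool call to move; the robot and the scene stay as the last step left them, time stands still between calls to the robot, and variables do not carry over. Pictures are saved under pics/ and viewed, and the job is handed in when it is done.

Besides the shell and the picture viewer there is one more tool, called after "Emit:" as name(argument=value, ...), one argument or row to a line, values as JSON. servo_tool: Moves the arm, as the interface text tells. Its arguments: {"type":"object","properties":{"rows":{"type":"array"},"squeeze":{"type":"number"}},"required":["rows"]}

```bash
mkdir -p pics; python3 - <<'E'
from workcell import robot,cams,order
import cv2,pickle
s=robot.state(); print(s)
for n in ("top","side","wrist"):
    p=cams.camera(n); cv2.imwrite(f"pics/{n}0.png",p["image"][:,:,::-1])
    pickle.dump(p,open(f"{n}0.pkl","wb"))
    print({k:v for k,v in p.items() if k!="image"})
    for o in ("insulator","pointer","stand","divider","carousel"):
        try: print(n,o,[(r["p"],r["bbox"]) for r in cams.regions_of(o,p)][:3])
        except Exception as e: print(o,e)
E
```

```text
{'time_s': 0.0, 'joint_pos': array([-1.26900616e+00,  8.74774192e-02,  1.75126465e-01,  1.65978442e+00,
        9.36777929e-06,  1.57079817e+00]), 'joint_velocities': array([ 0.00116048, -0.00078323,  0.00046184,  0.0009195 , -0.00060943,
       -0.0011111 ]), 'tau': array([ 1.18870415e-03, -5.20388389e+01,  4.64804435e+01,  1.62467931e-02,
        1.21771741e-04,  1.71078443e-05]), 'ee_pos': array([ 0.16341243, -0.52492854,  0.23056959]), 'tool_rot': array([[ 2.97227926e-01, -9.54806477e-01, -3.89060824e-04],
       [-9.54805617e-01, -2.97228180e-01,  1.28131557e-03],
       [-1.33904824e-03, -9.36530819e-06, -9.99999103e-01]]), 'force': array([-0.3682442 ,  0.03106361,  0.31436418]), 'moment': array([-0.03768266,  0.0087523 ,  0.00089225]), 'gripper_width': 0.08546587887610965}
{'K': array([[455.958373  ,   0.        , 273.94452721],
       [  0.        , 455.958373  , 217.84641934],
       [  0.        ,   0.        ,   1.        ]]), 'distortion': array([0.01229129, 0.        , 0.        , 0.        , 0.        ]), 'position': array([3.57918190e-01, 4.70741044e-04, 1.20679523e+00
[... 1322 characters left out ...]

{'K': array([[350.38297513,   0.        , 272.4281215 ],
       [  0.        , 350.38297513, 203.96324828],
       [  0.        ,   0.        ,   1.        ]]), 'distortion': array([-0.05514906,  0.        ,  0.        ,  0.        ,  0.        ]), 'hand_eye': array([[ 9.99999828e-01, -4.01651734e-06,  5.85662813e-04,
         3.49216393e-04],
       [ 1.75846743e-04, -9.51780482e-01, -3.06779860e-01,
        -8.00373370e-02],
       [ 5.58654621e-04,  3.06779910e-01, -9.51780318e-01,
        -1.42713367e-01],
       [ 0.00000000e+00,  0.00000000e+00,  0.00000000e+00,
         1.00000000e+00]]), 'shot': 3}
wrist insulator []
wrist pointer []
wrist stand []
wrist divider []
wrist carousel []
```

```bash
python3 - <<'E'
import cv2
im=cv2.imread("pics/top0.png"); cv2.imwrite("pics/top0c.png",cv2.resize(im[110:320,150:400],None,fx=3,fy=2.8,interpolation=cv2.INTER_CUBIC)[:588])
E
```

```text
(no output)
```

View pics/top0.png

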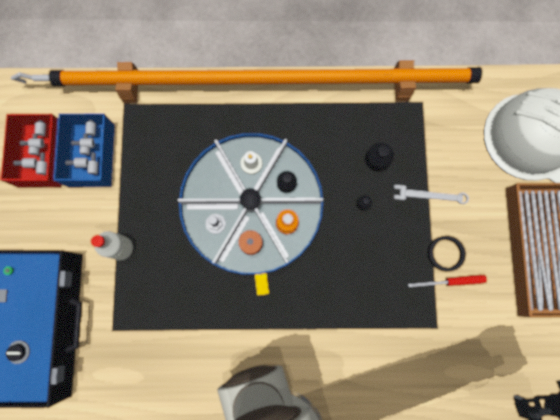

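View pics/side0.png

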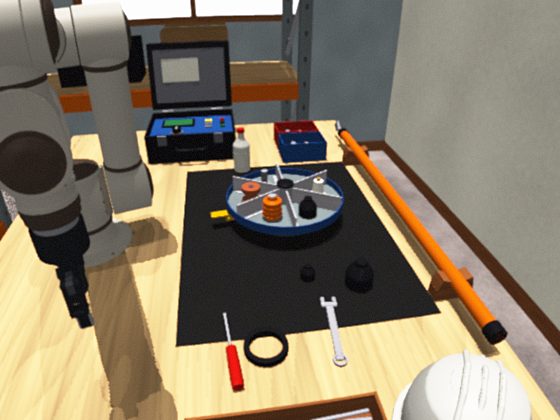

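```bash
sleep 1
```

```text
(no output)
```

View pics/top0c.png

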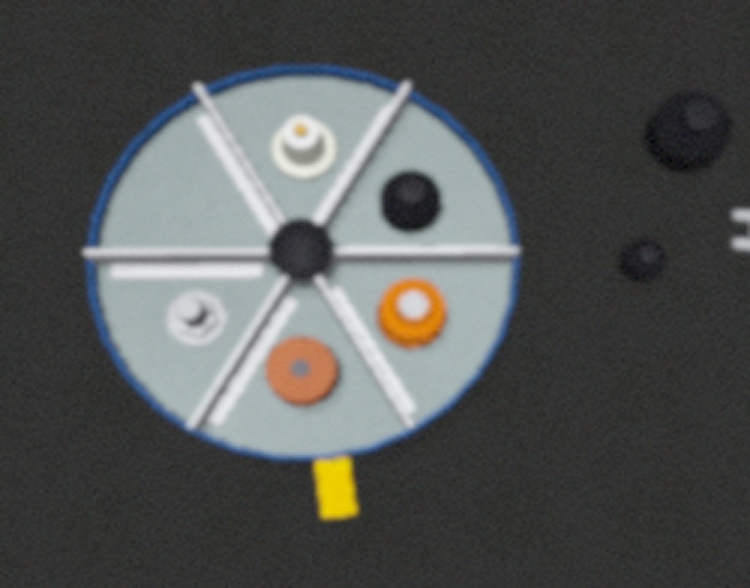

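The top picture shows the tray centred at about (250,200), with the pointer at (262,284). The candidates for the insulator are the orange ribbed part with the pale top at (288,221) and the brown-red spool at (250,242). The ribbed orange one at (288,221) matches, and in the side view it's at (273,207).

```bash
cat > h.py <<'E'
import numpy as np,cv2
from scipy.optimize import least_squares
def ray(p,uv):
    q=cv2.undistortPoints(np.array(uv,float).reshape(-1,1,2),p["K"],p["distortion"]).reshape(-1,2)
    d=np.c_[q[:,0],-q[:,1],-np.ones(len(q))]@p["orientation"].T
    return p["position"],d
def toz(p,uv,z):
    o,d=ray(p,uv); return (o+d*((z-o[2])/d[:,2])[:,None])[:,:2]
def proj(p,P):
    P=np.atleast_2d(P); c=(P-p["position"])@p["orientation"]
    return cv2.projectPoints((c*[1,-1,-1]).reshape(-1,1,3),np.zeros(3),np.zeros(3),p["K"],p["distortion"])[0].reshape(-1,2)
def hsv(p): return cv2.cvtColor(p["image"],cv2.COLOR_RGB2HSV)
def lipcentre(p):
    h=hsv(p); m=cv2.inRange(h,(100,120,50),(125,255,255)); m[:, :165]=0; m[:120]=0;m[290:]=0;m[:,340:]=0
    ys,xs=np.nonzero(m); W=toz(p,np.c_[xs,ys],.075)
    f=lambda a:np.hypot(W[:,0]-a[0],W[:,1]-a[1])-a[2]
    r=least_squares(f,[.45,.05,.18],loss="soft_l1",f_scale=.003); return r.x,len(xs)
def yellow(p):
    h=hsv(p); m=cv2.inRange(h,(22,150,120),(34,255,255)); m[:265]=0;m[320:]=0;m[:,:200]=0;m[:,320:]=0
    ys,xs=np.nonzero(m); return toz(p,np.c_[xs,ys],.044)
def dividers(p,c,band=2):
    # score angle offset mod 60 with bright top edges
    g=hsv(p); v=g[:,:,2].astype(np.float32)
    best=[]
    a=np.radians(np.arange(0,60,.1)); rr=np.linspace(.14,.176,25)
    S=[]
    for k in a:
        A=k+np.arange(6)*np.pi/3
        P=np.array([[c[0]+r*np.cos(t),c[1]+r*np.sin(t),.107] for t in A for r in rr])
        uv=proj(p,P).astype(np.float32)
        S.append(cv2.remap(v,uv[:,0].reshape(-1,1),uv[:,1].reshape(-1,1),cv2.INTER_LINEAR).mean())
    S=np.array(S);i=S.argmax();w=np.arange(-12,13);q=S[(i+w)%600];q=np.clip(q-q.min(),0,None)
    return (np.degrees(a[i])+(w*q).sum()/q.sum()*.1)%60,S.max()
def insul(p,box=None,z=.10):
    h=hsv(p); m=cv2.inRange(h,(8,200,150),(19,255,255)); m[:120]=0;m[300:]=0;m[:,:165]=0;m[:,340:]=0
    ys,xs=np.nonzero(m); return (xs.mean(),ys.mean(),len(xs)),toz(p,[[xs.mean(),ys.mean()]],z)[0]
E
python3 - <<'E'
import pickle,numpy as np
from h import *
p=pickle.load(open("top0.pkl","rb"))
c,n=lipcentre(p);print(c,n)
Y=yellow(p);m=Y.mean(0);print("yel",m,len(Y),np.degrees(np.arctan2(*(m-c[:2])[::-1])),np.linalg.norm(m-c[:2]))
u,s,vt=np.linalg.svd(Y-m);print("axis dir",np.degrees(np.arctan2(vt[0][1],vt[0][0])))
print(dividers(p,c))
px,w=insul(p);print(px,w,np.degrees(np.arctan2(*(w-c[:2])[::-1])),np.linalg.norm(w-c[:2]))
E
```

```text
[0.58842243 0.05810867 0.18036287] 911
yel [0.38290107 0.03247201] 279 -172.88967236255795 0.2071141337689719
axis dir -173.14170973105067
(np.float64(29.978842461905828), np.float32(200.4169))
(np.float64(286.6372093023256), np.float64(223.43720930232558), 215) [ 0.52938871 -0.03120999] -123.46206165164068 0.10706448131297473
```

View pics/wrist0.png

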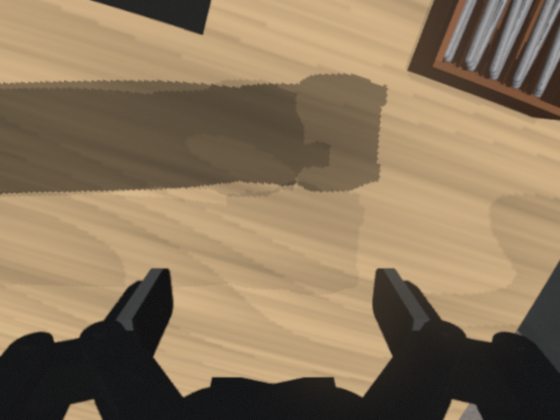

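```bash
cat >> h.py <<'E'
def sil(p,x,y,prof):
    m=np.zeros((420*4,560*4),np.uint8); t=np.linspace(0,2*np.pi,40)
    pts=[]
    for r,z0,z1 in prof:
        P=np.array([[x+r*np.cos(a),y+r*np.sin(a),z] for a in t for z in (z0,z1)])
        h=cv2.convexHull(((proj(p,P)+.5)*4).astype(np.int32)); cv2.fillConvexPoly(m,h,255)
    return cv2.resize(m,(560,420),interpolation=cv2.INTER_AREA)/255.
def fit(p,mask,c0,prof=((.03,.058,.13),)):
    from scipy.optimize import minimize
    M=cv2.GaussianBlur(mask.astype(float),(0,0),1)
    f=lambda a:((cv2.GaussianBlur(sil(p,a[0],a[1],prof),(0,0),1)-M)**2).sum()
    r=minimize(f,c0,method="Nelder-Mead",options=dict(initial_simplex=[c0,[c0[0]+.008,c0[1]],[c0[0],c0[1]+.008]],xatol=1e-4,fatol=.01))
    return r.x,r.fun,M.sum()
def omask(p,box):
    h=hsv(p); m=cv2.inRange(h,(6,170,90),(19,255,255)); k=np.zeros_like(m); l,t,r,b=[int(v) for v in box]
    k[max(t-4,0):b+4,l-4:r+4]=1; return (m*k)>0
def ang(w,c): return np.degrees(np.arctan2(w[1]-c[1],w[0]-c[0])),np.hypot(w[0]-c[0],w[1]-c[1])
E
python3 - <<'E'
import pickle,numpy as np
from h import *
from workcell import robot,cams
print(robot.grip_point_offset)
c=[.5884,.0581]
for n in("top","side"):
    p=cams.camera(n); r=cams.regions_of("insulator",p)[0]
    print(n,r["p"],r["bbox"])
    for nm,m in (("net",r["region"]),("col",omask(p,r["bbox"]))):
        mm=cv2.morphologyEx(m.astype(np.uint8),cv2.MORPH_CLOSE,np.ones((15,15)))
        ys,xs=np.nonzero(m); w=None
        x,f,s=fit(p,mm,[.53,-.031],((.03,.058,.125),));print(nm,m.sum(),mm.sum(),x,f,s,ang(x,c))
    im=p["image"][:,:,::-1];l,t,rr,b=[int(v) for v in r["bbox"]]
    cv2.imwrite(f"pics/ins_{n}.png",cv2.resize(im[t-20:b+20,l-20:rr+20],None,fx=7,fy=7,interpolation=cv2.INTER_CUBIC))
p=pickle.load(open("side0.pkl","rb"))
h=hsv(p);m=cv2.inRange(h,(22,150,120),(34,255,255));m[:200]=0;m[230:]=0;m[:,:200]=0;m[:,245:]=0
ys,xs=np.nonzero(m);Y=toz(p,np.c_[xs,ys],.042);print("side yel",Y.mean(0),ang(Y.mean(0),c),len(xs))
h=hsv(p); m=cv2.inRange(h,(100,150,40),(125,255,255)); m[:150]=0;m[250:]=0;m[:,:215]=0;m[:,355:]=0
print(proj(p,[[.5884,.0581,.126],[.5884,.0581,.052]]))
E
```

```text
0.0187
top 0.85 [274.3, 211.5, 300.1, 236.9]
net 475 475 [ 0.53531185 -0.03029152] 31.50976696055333 475.0000000000001 (np.float64(-120.98912365916657), np.float64(0.10310873954862411))
col 254 372 [ 0.53297242 -0.0314408 ] 112.48564271897537 372.00000000000006 (np.float64(-121.75835073578969), np.float64(0.10530798738681729))Traceback (most recent call last):
  File "<stdin>", line 7, in <module>
IndexError: list index out of range
```

Emit:
servo_tool(
  rows=[
    {"tx":-0.005,"ty":-0.01,"tz":0,"turn":-0.05,"gripper":0},
    {"tx":-0.016,"ty":-0.033,"tz":0,"turn":-0.15,"gripper":0},
    {"tx":-0.03,"ty":-0.063,"tz":0,"turn":-0.27,"gripper":0},
    {"tx":-0.045,"ty":-0.093,"tz":0,"turn":-0.39,"gripper":0},
    {"tx":-0.06,"ty":-0.125,"tz":0,"turn":-0.51,"gripper":0},
    {"tx":-0.075,"ty":-0.156,"tz":0,"turn":-0.63,"gripper":0},
    {"tx":-0.09,"ty":-0.187,"tz":0,"turn":-0.75,"gripper":0},
    {"tx":-0.105,"ty":-0.218,"tz":0,"turn":-0.87,"gripper":0},
    {"tx":-0.12,"ty":-0.249,"tz":0,"turn":-0.99,"gripper":0},
    {"tx":-0.135,"ty":-0.28,"tz":0,"turn":-1.11,"gripper":0},
    {"tx":-0.15,"ty":-0.311,"tz":0,"turn":-1.23,"gripper":0},
    {"tx":-0.165,"ty":-0.342,"tz":0,"turn":-1.35,"gripper":0},
    {"tx":-0.18,"ty":-0.373,"tz":0,"turn":-1.47,"gripper":0},
    {"tx":-0.195,"ty":-0.404,"tz":0,"turn":-1.59,"gripper":0},
    {"tx":-0.21,"ty":-0.435,"tz":0,"turn":-1.71,"gripper":0},
    {"tx":-0.225,"ty":-0.466,"tz":0,"turn":-1.83,"gripper":0},
    {"tx":-0.24,"ty":-0.497,"tz":0,"turn":-1.95,"gripper":0},
    {"tx":-0.252,"ty":-0.523,"tz":0,"turn":-2.07,"gripper":0},
    {"tx":-0.26,"ty":-0.54,"tz":0,"turn":-2.19,"gripper":0},
    {"tx":-0.263,"ty":-0.546,"tz":0,"turn":-2.3,"gripper":0},
  ],
)

```text
time_s: 2.77
ee_pos: [0.6083, -0.1095, 0.2304]
tool_rot: [[0.507, 0.862, -0.001], [0.862, -0.507, 0.001], [0.0, -0.001, -1.0]]
force: [0.7, -1.2, -0.8]
gripper_width: -0.0003
```

Emit:
servo_tool(
  rows=[
    {"tx":0,"ty":0,"tz":0.01,"turn":-0.12},
    {"tx":0,"ty":0,"tz":0.03,"turn":-0.24},
    {"tx":0,"ty":0,"tz":0.05,"turn":-0.36},
    {"tx":0,"ty":0,"tz":0.07,"turn":-0.47},
    {"tx":0,"ty":0,"tz":0.085,"turn":-0.53},
    {"tx":0,"ty":0,"tz":0.09,"turn":-0.53},
    {"tx":0,"ty":0,"tz":0.09,"turn":-0.53},
  ],
)

```text
schema error: expected keys tx, ty, tz, turn, gripper
```

```bash
python3 - <<'E'
from workcell import robot,cams
import cv2
s=robot.state();print(s["time_s"],s["ee_pos"],s["tool_rot"][:2,:2],s["force"])
p=cams.camera("wrist");cv2.imwrite("pics/w1.png",p["image"][:,:,::-1])
p=cams.camera("side");cv2.imwrite("pics/s1.png",cv2.resize(p["image"][120:300,150:400,::-1],None,fx=3,fy=3,interpolation=cv2.INTER_CUBIC))
E
```

```text
2.7667 [ 0.60832532 -0.10946232  0.2303602 ] [[ 0.50671138  0.86211551]
 [ 0.86211574 -0.50671109]] [ 0.66668401 -1.19047324 -0.81464261]
```

View pics/w1.png

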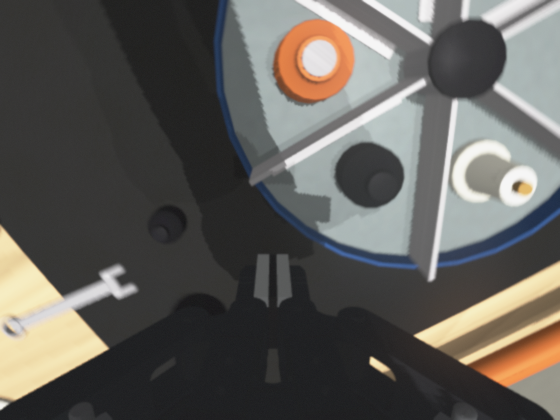

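View pics/s1.png

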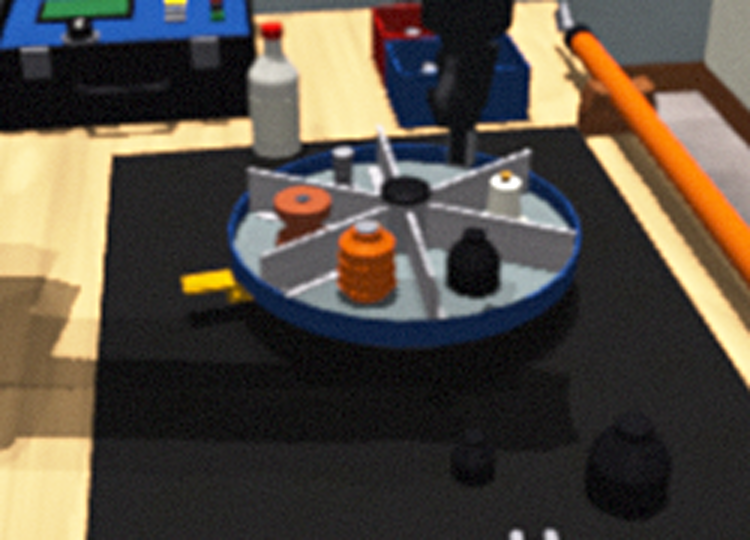

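```bash
cat >> h.py <<'E'
def wrist(p,s):
    T=np.eye(4);T[:3,:3]=s["tool_rot"];T[:3,3]=s["ee_pos"];W=T@p["hand_eye"]
    p=dict(p);p["position"]=W[:3,3];p["orientation"]=W[:3,:3];return p
E
python3 - <<'E'
from h import *
from workcell import robot,cams
s=robot.state();p=wrist(cams.camera("wrist"),s);c=[.5884,.0581]
for uv in ([255,182],[433,279],[400,55]):
    w=toz(p,[uv],.107)[0];print(uv,w,ang(w,c))
w=toz(p,[[467,57]],.126)[0];print("hub",w)
for uv,z in (([320,58],.130),([316,62],.120)): 
    w=toz(p,[uv],z)[0];print("ins top",w,ang(w,c))
E
```

```text
[255, 182] [ 0.59231544 -0.11652256] (np.float64(-88.71551322707525), np.float64(0.1746664537286191))
[433, 279] [ 0.74519293 -0.02888921] (np.float64(-29.02165069966097), np.float64(0.1793074090981196))
[400, 55] [0.56534043 0.02128335] (np.float64(-122.06036513017108), np.float64(0.04344202715231763))
hub [0.58727067 0.05400342]
ins top [ 0.5386624  -0.03282776] (np.float64(-118.67871479618492), np.float64(0.10364211076558161))
ins top [ 0.53942116 -0.03485765] (np.float64(-117.78448301271129), np.float64(0.10507164443815359))
```

Emit:
servo_tool(
  rows=[
    {"tx":-0.001,"ty":0.001,"tz":0.01,"turn":-0.12,"gripper":0},
    {"tx":-0.001,"ty":0.001,"tz":0.03,"turn":-0.24,"gripper":0},
    {"tx":-0.001,"ty":0.001,"tz":0.055,"turn":-0.36,"gripper":0},
    {"tx":-0.001,"ty":0.001,"tz":0.08,"turn":-0.47,"gripper":0},
    {"tx":-0.001,"ty":0.001,"tz":0.1,"turn":-0.53,"gripper":0},
    {"tx":-0.001,"ty":0.001,"tz":0.1,"turn":-0.53,"gripper":0},
    {"tx":-0.001,"ty":0.001,"tz":0.1,"turn":-0.53,"gripper":0},
  ],
)

```text
time_s: 3.5
ee_pos: [0.6059, -0.1137, 0.1311]
tool_rot: [[0.016, 1.0, -0.002], [1.0, -0.016, 0.0], [0.0, -0.002, -1.0]]
force: [-0.9, -0.3, 1.0]
gripper_width: 0.0004
```

```bash
python3 - <<'E'
from h import *
from workcell import robot,cams
s=robot.state();print(s["time_s"],s["ee_pos"],s["tool_rot"][:2,:2],s["force"])
p=wrist(cams.camera("wrist"),s);im=p["image"][:,:,::-1].copy()
a=proj(p,[s["ee_pos"]]);print(a)
cv2.imwrite("pics/w2.png",im)
E
```

```text
3.5 [ 0.60593839 -0.11369744  0.13114662] [[ 0.01550252  0.99987868]
 [ 0.99987981 -0.01550224]] [-0.87595308 -0.3047923   0.99436364]
[[272.0345678  268.99727266]]
```

View pics/w2.png

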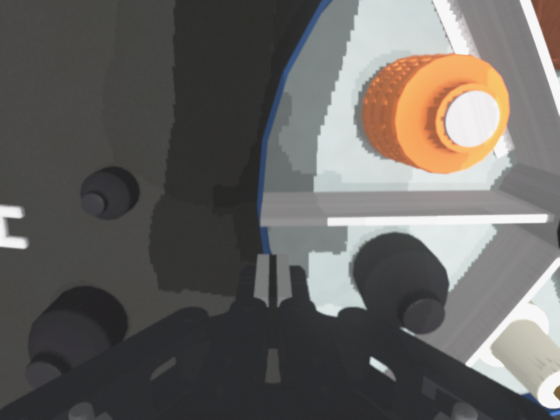

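Emit:
servo_tool(
  rows=[
    {"tx":0,"ty":0.003,"tz":0,"turn":0,"gripper":0},
    {"tx":0,"ty":0.006,"tz":0.003,"turn":0,"gripper":0},
    {"tx":0,"ty":0.006,"tz":0.011,"turn":0,"gripper":0},
    {"tx":0,"ty":0.006,"tz":0.02,"turn":0,"gripper":0},
    {"tx":0,"ty":0.006,"tz":0.029,"turn":0,"gripper":0},
    {"tx":0,"ty":0.006,"tz":0.037,"turn":0,"gripper":0},
    {"tx":0,"ty":0.006,"tz":0.042,"turn":0,"gripper":0},
    {"tx":0,"ty":0.006,"tz":0.043,"turn":0,"gripper":0},
    {"tx":0,"ty":0.006,"tz":0.043,"turn":0,"gripper":0},
  ],
)

```text
time_s: 4.3
ee_pos: [0.6127, -0.1131, 0.0877]
tool_rot: [[0.01, 1.0, -0.001], [1.0, -0.01, 0.0], [0.0, -0.001, -1.0]]
force: [1.0, 0.5, -0.1]
gripper_width: -0.0003
```

```bash
python3 - <<'E'
from h import *
from workcell import robot,cams
s=robot.state();print(s["time_s"],s["ee_pos"],s["tool_rot"][:2,:2],s["force"])
p=wrist(cams.camera("wrist"),s);im=p["image"][:,:,::-1].copy()
cv2.imwrite("pics/w3.png",im)
E
```

```text
4.3 [ 0.61267242 -0.11309671  0.08769521] [[ 0.00986816  0.99995091]
 [ 0.9999513  -0.00986801]] [ 0.9863107   0.46087163 -0.07326611]
```

View pics/w3.png

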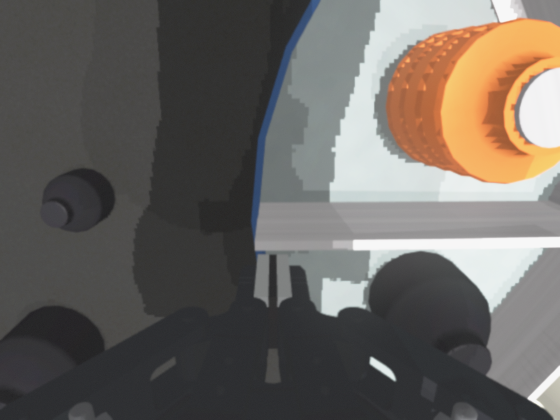

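```bash
cat > plan.py <<'E'
import numpy as np,json
C=np.array([.588,.057])
def pose(th,off=.013,r=.171):
    t=np.radians(th);u=np.array([np.cos(t),np.sin(t)]);n=np.array([-u[1],u[0]])
    return C+r*u+off*n, th+180.
def rows(start,yaw0,seq):
    y=np.radians(yaw0);X=np.array([np.cos(y),np.sin(y)]);Y=np.array([np.sin(y),-np.cos(y)])
    o=[]
    for (p,yw) in seq:
        d=p-start;o.append({"tx":round(float(d@X),4),"ty":round(float(d@Y),4),"tz":0,"turn":round(float(-np.radians(yw-yaw0)),3),"gripper":0})
    print(json.dumps(o));return seq[-1]
if __name__=="__main__":
    a=[pose(-90,o) for o in (.0235,.0215,.0195,.0175,.0155,.0135,.013)]
    th=-90+-np.cumsum([.4,.6,.8,1,1.1]+[1.2]*8); a+=[pose(t) for t in th]
    e=rows(np.array([.6127,-.1131]),89.4,a);print(th[-1])
    t2=th[-1]-1.2*np.arange(1,21); e=rows(*e,[pose(t) for t in t2]);print(t2[-1])
    t3=t2[-1]-np.cumsum([1.1,1,.9,.8,.7,.6,.5,.4,.3,.2,.1]); e=rows(*e,[pose(t) for t in t3]);print(t3[-1])
E
python3 plan.py
```

```text
[{"tx": -0.0009, "ty": -0.0012, "tz": 0, "turn": -0.01, "gripper": 0}, {"tx": -0.0009, "ty": -0.0032, "tz": 0, "turn": -0.01, "gripper": 0}, {"tx": -0.001, "ty": -0.0052, "tz": 0, "turn": -0.01, "gripper": 0}, {"tx": -0.001, "ty": -0.0072, "tz": 0, "turn": -0.01, "gripper": 0}, {"tx": -0.001, "ty": -0.0092, "tz": 0, "turn": -0.01, "gripper": 0}, {"tx": -0.001, "ty": -0.0112, "tz": 0, "turn": -0.01, "gripper": 0}, {"tx": -0.001, "ty": -0.0117, "tz": 0, "turn": -0.01, "gripper": 0}, {"tx": -0.0011, "ty": -0.0129, "tz": 0, "turn": -0.003, "gripper": 0}, {"tx": -0.0013, "ty": -0.0147, "tz": 0, "turn": 0.007, "gripper": 0}, {"tx": -0.0014, "ty": -0.0171, "tz": 0, "turn": 0.021, "gripper": 0}, {"tx": -0.0015, "ty": -0.0201, "tz": 0, "turn": 0.038, "gripper": 0}, {"tx": -0.0016, "ty": -0.0233, "tz": 0, "turn": 0.058, "gripper": 0}, {"tx": -0.0017, "ty": -0.0269, "tz": 0, "turn": 0.079, "gripper": 0}, {"tx": -0.0016, "ty": -0.0305, "tz": 0, "turn": 0.099, "gripper": 0}, {"tx": -0.0015, "ty": -0.0341, "tz": 0, "turn": 0.12, "gripper": 0}, {"tx": -0.0013, "ty": -0.0377, "tz": 0, "turn": 0.141,
[... 1765 characters left out ...]
": -0.0004, "ty": -0.0063, "tz": 0, "turn": 0.037, "gripper": 0}, {"tx": -0.0004, "ty": -0.009, "tz": 0, "turn": 0.052, "gripper": 0}, {"tx": -0.0005, "ty": -0.0114, "tz": 0, "turn": 0.066, "gripper": 0}, {"tx": -0.0005, "ty": -0.0135, "tz": 0, "turn": 0.079, "gripper": 0}, {"tx": -0.0005, "ty": -0.0153, "tz": 0, "turn": 0.089, "gripper": 0}, {"tx": -0.0005, "ty": -0.0167, "tz": 0, "turn": 0.098, "gripper": 0}, {"tx": -0.0004, "ty": -0.0179, "tz": 0, "turn": 0.105, "gripper": 0}, {"tx": -0.0004, "ty": -0.0188, "tz": 0, "turn": 0.11, "gripper": 0}, {"tx": -0.0004, "ty": -0.0194, "tz": 0, "turn": 0.113, "gripper": 0}, {"tx": -0.0004, "ty": -0.0197, "tz": 0, "turn": 0.115, "gripper": 0}]
-134.1
```

Emit:
servo_tool(
  rows=[
    {"tx":-0.001,"ty":-0.001,"tz":0,"turn":-0.01,"gripper":0},
    {"tx":-0.001,"ty":-0.003,"tz":0,"turn":-0.01,"gripper":0},
    {"tx":-0.001,"ty":-0.005,"tz":0,"turn":-0.01,"gripper":0},
    {"tx":-0.001,"ty":-0.007,"tz":0,"turn":-0.01,"gripper":0},
    {"tx":-0.001,"ty":-0.009,"tz":0,"turn":-0.01,"gripper":0},
    {"tx":-0.001,"ty":-0.0105,"tz":0,"turn":-0.01,"gripper":0},
    {"tx":-0.001,"ty":-0.0117,"tz":0,"turn":-0.01,"gripper":0},
    {"tx":-0.001,"ty":-0.0129,"tz":0,"turn":-0.003,"gripper":0},
    {"tx":-0.001,"ty":-0.0147,"tz":0,"turn":0.007,"gripper":0},
    {"tx":-0.0015,"ty":-0.0171,"tz":0,"turn":0.021,"gripper":0},
    {"tx":-0.0015,"ty":-0.02,"tz":0,"turn":0.038,"gripper":0},
    {"tx":-0.0015,"ty":-0.0233,"tz":0,"turn":0.058,"gripper":0},
    {"tx":-0.0015,"ty":-0.0269,"tz":0,"turn":0.079,"gripper":0},
    {"tx":-0.0015,"ty":-0.0305,"tz":0,"turn":0.099,"gripper":0},
    {"tx":-0.0015,"ty":-0.0341,"tz":0,"turn":0.12,"gripper":0},
    {"tx":-0.0013,"ty":-0.0377,"tz":0,"turn":0.141,"gripper":0},
    {"tx":-0.001,"ty":-0.0413,"tz":0,"turn":0.162,"gripper":0},
    {"tx":-0.0007,"ty":-0.0449,"tz":0,"turn":0.183,"gripper":0},
    {"tx":-0.0003,"ty":-0.0484,"tz":0,"turn":0.204,"gripper":0},
    {"tx":0,"ty":-0.052,"tz":0,"turn":0.225,"gripper":0},
  ],
)

```text
time_s: 6.02
ee_pos: [0.5606, -0.1126, 0.0882]
tool_rot: [[0.235, 0.972, -0.0], [0.972, -0.235, 0.0], [0.0, -0.0, -1.0]]
force: [2.8, 1.4, 0.2]
gripper_width: 0.0
```

```bash
python3 - <<'E'
from h import *
from workcell import robot,cams
s=robot.state();print(s["time_s"],s["ee_pos"],s["tool_rot"][:2,:2],s["force"])
p=wrist(cams.camera("wrist"),s);im=p["image"][:,:,::-1].copy()
cv2.imwrite("pics/w4.png",im)
E
```

```text
6.0167 [ 0.56060052 -0.11257495  0.08821948] [[ 0.23467917  0.97207288]
 [ 0.97207288 -0.23467916]] [2.78479909 1.36337603 0.21312719]
```

View pics/w4.png

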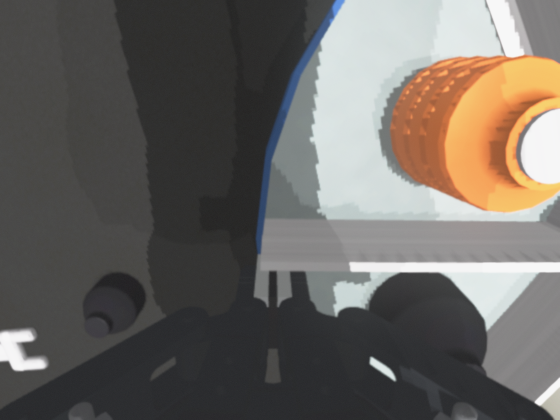

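Emit:
servo_tool(
  rows=[
    {"tx":0,"ty":-0.0036,"tz":0,"turn":0.021,"gripper":0},
    {"tx":-0.0004,"ty":-0.0072,"tz":0,"turn":0.042,"gripper":0},
    {"tx":-0.0005,"ty":-0.0108,"tz":0,"turn":0.063,"gripper":0},
    {"tx":-0.0005,"ty":-0.0144,"tz":0,"turn":0.084,"gripper":0},
    {"tx":-0.0004,"ty":-0.018,"tz":0,"turn":0.105,"gripper":0},
    {"tx":-0.0003,"ty":-0.0215,"tz":0,"turn":0.126,"gripper":0},
    {"tx":0,"ty":-0.025,"tz":0,"turn":0.147,"gripper":0},
    {"tx":0.0002,"ty":-0.0287,"tz":0,"turn":0.168,"gripper":0},
    {"tx":0.0006,"ty":-0.0323,"tz":0,"turn":0.188,"gripper":0},
    {"tx":0.001,"ty":-0.0358,"tz":0,"turn":0.209,"gripper":0},
    {"tx":0.0015,"ty":-0.0394,"tz":0,"turn":0.23,"gripper":0},
    {"tx":0.002,"ty":-0.043,"tz":0,"turn":0.251,"gripper":0},
    {"tx":0.0028,"ty":-0.0465,"tz":0,"turn":0.272,"gripper":0},
    {"tx":0.0035,"ty":-0.05,"tz":0,"turn":0.293,"gripper":0},
    {"tx":0.0044,"ty":-0.0535,"tz":0,"turn":0.314,"gripper":0},
    {"tx":0.0052,"ty":-0.057,"tz":0,"turn":0.335,"gripper":0},
    {"tx":0.0062,"ty":-0.0604,"tz":0,"turn":0.356,"gripper":0},
    {"tx":0.0072,"ty":-0.0639,"tz":0,"turn":0.377,"gripper":0},
    {"tx":0.0083,"ty":-0.0673,"tz":0,"turn":0.398,"gripper":0},
    {"tx":0.0095,"ty":-0.0707,"tz":0,"turn":0.419,"gripper":0},
  ],
)

```text
time_s: 7.73
ee_pos: [0.4941, -0.0868, 0.0883]
tool_rot: [[0.61, 0.793, 0.0], [0.793, -0.61, 0.0], [0.0, 0.0, -1.0]]
force: [2.1, 0.3, -0.1]
gripper_width: -0.0
```

Emit:
servo_tool(
  rows=[
    {"tx":-0.0002,"ty":-0.0033,"tz":0,"turn":0.019,"gripper":0},
    {"tx":-0.0004,"ty":-0.0063,"tz":0,"turn":0.037,"gripper":0},
    {"tx":-0.0004,"ty":-0.009,"tz":0,"turn":0.052,"gripper":0},
    {"tx":-0.0005,"ty":-0.0114,"tz":0,"turn":0.066,"gripper":0},
    {"tx":-0.0005,"ty":-0.0135,"tz":0,"turn":0.079,"gripper":0},
    {"tx":-0.0005,"ty":-0.0153,"tz":0,"turn":0.089,"gripper":0},
    {"tx":-0.0005,"ty":-0.0167,"tz":0,"turn":0.098,"gripper":0},
    {"tx":-0.0004,"ty":-0.018,"tz":0,"turn":0.105,"gripper":0},
    {"tx":-0.0004,"ty":-0.0188,"tz":0,"turn":0.11,"gripper":0},
    {"tx":-0.0004,"ty":-0.0194,"tz":0,"turn":0.113,"gripper":0},
    {"tx":-0.0004,"ty":-0.0197,"tz":0,"turn":0.115,"gripper":0},
    {"tx":-0.0004,"ty":-0.0197,"tz":0,"turn":0.115,"gripper":0},
  ],
)

```text
time_s: 8.73
ee_pos: [0.4785, -0.0753, 0.0883]
tool_rot: [[0.695, 0.719, -0.0], [0.719, -0.695, 0.0], [-0.0, -0.0, -1.0]]
force: [1.2, -1.1, -0.3]
gripper_width: 0.0
```

```bash
python3 - <<'E'
from h import *
from workcell import robot,cams
s=robot.state();print(s["time_s"],s["ee_pos"],s["tool_rot"][:2,:2],s["force"])
p=wrist(cams.camera("wrist"),s);cv2.imwrite("pics/w5.png",p["image"][:,:,::-1])
p=cams.camera("top");c,n=lipcentre(p);print(c,n,dividers(p,[.588,.057]))
cv2.imwrite("pics/t5.png",cv2.resize(p["image"][110:320,150:400,::-1],None,fx=3,fy=2.8,interpolation=cv2.INTER_CUBIC))
E
```

```text
8.7333 [ 0.47849107 -0.07529889  0.08826597] [[ 0.69537009  0.71865181]
 [ 0.71865181 -0.6953701 ]] [ 1.24123772 -1.14496882 -0.25811391]
[0.5885349  0.05818554 0.18023828] 812 (np.float64(45.36458523828945), np.float32(193.25748))
```

View pics/w5.png

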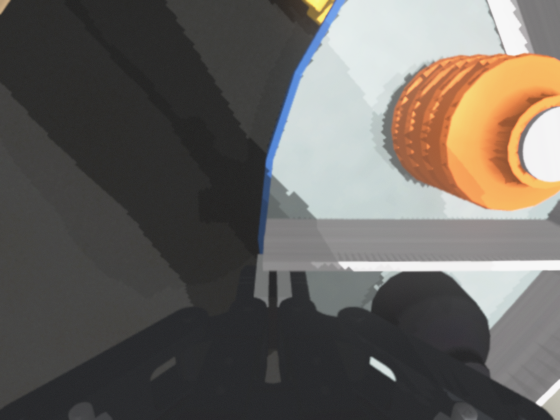

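View pics/t5.png

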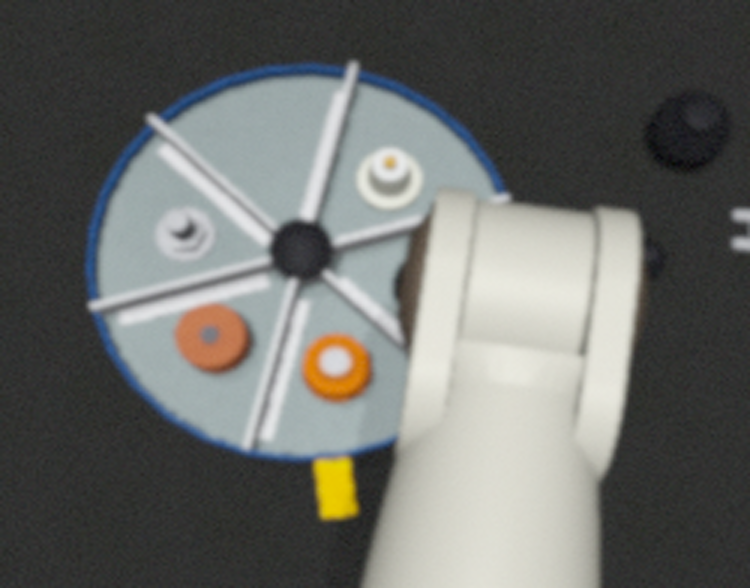

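```bash
cat > m.py <<'E'
from h import *
from workcell import robot,cams
import sys
c=[.5885,.0581]
p=cams.camera("top");R=cams.regions_of("insulator",p)
Y=yellow(p);print("ptr",ang(Y.mean(0),c),len(Y)); print("div",dividers(p,c))
x0=[c[0]-.104,c[1]-.02]
for r in R[:1]:
    print(r["p"],r["bbox"])
    for nm,m in (("net",r["region"]),("col",omask(p,r["bbox"]))):
        mm=cv2.morphologyEx(m.astype(np.uint8),cv2.MORPH_CLOSE,np.ones((15,15)))
        x,f,s=fit(p,mm,x0,((.03,.058,.118),(.014,.118,.13)));print(nm,m.sum(),x,f,s,ang(x,c))
# pale top centroid
h=hsv(p);m=cv2.inRange(h,(0,0,190),(180,60,255))
l,t,rr,b=[int(v) for v in R[0]["bbox"]];k=np.zeros_like(m);k[t:b,l:rr]=cv2.convexHull and 1
H=cv2.convexHull(np.argwhere(omask(p,R[0]["bbox"]))[:,::-1].astype(np.int32));kk=np.zeros_like(m);cv2.fillConvexPoly(kk,H,255)
kk=cv2.erode(kk,np.ones((3,3)));m&=kk
ys,xs=np.nonzero(m);print("top",xs.mean(),ys.mean(),len(xs));w=toz(p,[[xs.mean(),ys.mean()]],.13)[0];print("pale",w,ang(w,c))
E
python3 m.py
```

```text
ptr (np.float64(-173.00676309771958), np.float64(0.20680218188657387)) 272
div (np.float64(45.420763324838376), np.float32(197.98378))
0.72 [250.2, 232.2, 274.3, 254.9]
net 471 [0.48642308 0.03088553] 20.35579292368958 471.00000000000006 (np.float64(-165.07174953322155), np.float64(0.1056424392050481))
col 253 [0.48552014 0.02906021] 87.12135437912556 374.0000000000001 (np.float64(-164.25181875389438), np.float64(0.10699607901632094))
top 261.31944444444446 238.73611111111111 72
pale [0.48839023 0.03023994] (np.float64(-164.4483758344233), np.float64(0.10391414579183647))
```

```bash
python3 - <<'E'
from plan import *
e=pose(-134.1)
t=-134.1-np.cumsum([.3,.5,.7,.8,.8,.8,.8,.7,.6,.5,.4,.4,.3,.2,.1]);print(t[-1]);rows(*e,[pose(k) for k in t])
E
```

```text
-142.0
[{"tx": -0.0001, "ty": -0.0009, "tz": 0, "turn": 0.005, "gripper": 0}, {"tx": -0.0002, "ty": -0.0024, "tz": 0, "turn": 0.014, "gripper": 0}, {"tx": -0.0003, "ty": -0.0045, "tz": 0, "turn": 0.026, "gripper": 0}, {"tx": -0.0004, "ty": -0.0069, "tz": 0, "turn": 0.04, "gripper": 0}, {"tx": -0.0005, "ty": -0.0093, "tz": 0, "turn": 0.054, "gripper": 0}, {"tx": -0.0005, "ty": -0.0117, "tz": 0, "turn": 0.068, "gripper": 0}, {"tx": -0.0005, "ty": -0.0141, "tz": 0, "turn": 0.082, "gripper": 0}, {"tx": -0.0005, "ty": -0.0162, "tz": 0, "turn": 0.094, "gripper": 0}, {"tx": -0.0004, "ty": -0.0179, "tz": 0, "turn": 0.105, "gripper": 0}, {"tx": -0.0004, "ty": -0.0194, "tz": 0, "turn": 0.113, "gripper": 0}, {"tx": -0.0003, "ty": -0.0206, "tz": 0, "turn": 0.12, "gripper": 0}, {"tx": -0.0003, "ty": -0.0218, "tz": 0, "turn": 0.127, "gripper": 0}, {"tx": -0.0002, "ty": -0.0227, "tz": 0, "turn": 0.133, "gripper": 0}, {"tx": -0.0002, "ty": -0.0233, "tz": 0, "turn": 0.136, "gripper": 0}, {"tx": -0.0002, "ty": -0.0236, "tz": 0, "turn": 0.138, "gripper": 0}]
```

Emit:
servo_tool(
  rows=[
    {"tx":0,"ty":-0.001,"tz":0,"turn":0.005,"gripper":0},
    {"tx":0,"ty":-0.0024,"tz":0,"turn":0.014,"gripper":0},
    {"tx":-0.0003,"ty":-0.0045,"tz":0,"turn":0.026,"gripper":0},
    {"tx":-0.0004,"ty":-0.0069,"tz":0,"turn":0.04,"gripper":0},
    {"tx":-0.0005,"ty":-0.0093,"tz":0,"turn":0.054,"gripper":0},
    {"tx":-0.0005,"ty":-0.0117,"tz":0,"turn":0.068,"gripper":0},
    {"tx":-0.0005,"ty":-0.0141,"tz":0,"turn":0.082,"gripper":0},
    {"tx":-0.0005,"ty":-0.0162,"tz":0,"turn":0.094,"gripper":0},
    {"tx":-0.0004,"ty":-0.018,"tz":0,"turn":0.105,"gripper":0},
    {"tx":-0.0004,"ty":-0.0194,"tz":0,"turn":0.113,"gripper":0},
    {"tx":-0.0003,"ty":-0.0206,"tz":0,"turn":0.12,"gripper":0},
    {"tx":-0.0003,"ty":-0.0218,"tz":0,"turn":0.127,"gripper":0},
    {"tx":-0.0002,"ty":-0.0227,"tz":0,"turn":0.133,"gripper":0},
    {"tx":-0.0002,"ty":-0.0233,"tz":0,"turn":0.136,"gripper":0},
    {"tx":-0.0002,"ty":-0.0236,"tz":0,"turn":0.138,"gripper":0},
    {"tx":-0.0002,"ty":-0.0236,"tz":0,"turn":0.138,"gripper":0},
  ],
)

```text
time_s: 10.27
ee_pos: [0.4614, -0.059, 0.0883]
tool_rot: [[0.788, 0.616, -0.0], [0.616, -0.788, 0.0], [-0.0, -0.0, -1.0]]
force: [0.4, -1.6, -0.5]
gripper_width: -0.0
```

```bash
python3 m.py
```

```text
ptr (np.float64(-173.0764648130789), np.float64(0.20677981280832894)) 268
div (np.float64(37.86190715543218), np.float32(197.89476))Traceback (most recent call last):
  File "m.py", line 15, in <module>
    l,t,rr,b=[int(v) for v in R[0]["bbox"]];k=np.zeros_like(m);k[t:b,l:rr]=cv2.convexHull and 1
                              ~^^^
IndexError: list index out of range
```

```bash
sed -i 's/^x0=/if not R: R=[dict(p=0,bbox=[238,228,264,258],region=np.zeros((420,560),bool))]\nx0=/' m.py; python3 m.py; python3 - <<'E'
import pickle
from h import *
p=pickle.load(open("top0.pkl","rb"));Y=yellow(p)
# pointer centreline: fit edges along u
m=Y.mean(0)
for cc in ([.5885,.0581],[.588,.057]):
  for z in (.044,): print(cc,ang(m,cc))
# visible part of pointer only beyond rim (occluded corner bias): use pts with r>.20
r=np.hypot(*(Y-[.5885,.0581]).T);print(ang(Y[(r>.2)&(r<.228)].mean(0),[.5885,.0581]),r.min(),r.max())
# hub
h=hsv(p);k=(h[:,:,2]<70).astype(np.uint8);k[:185]=0;k[215:]=0;k[:,:235]=0;k[:,266:]=0
ys,xs=np.nonzero(k);print("hub",xs.mean(),ys.mean(),len(xs),toz(p,[[xs.mean(),ys.mean()]],.124))
E
```

```text
ptr (np.float64(-173.08930382421843), np.float64(0.20672248138181884)) 266
div (np.float64(37.86666865164323), np.float32(197.94917))
0.72 [244.3, 231.1, 269.8, 255.1]
net 413 [0.48377948 0.04432055] 56.03545413556904 413.00000000000006 (np.float64(-172.50390912392072), np.float64(0.10562320076887181))
col 253 [0.48380442 0.04295721] 86.20628765589517 376.0 (np.float64(-171.77001665638733), np.float64(0.10578501588343758))
top 255.56164383561645 239.86301369863014 73
pale [0.4857957  0.04392275] (np.float64(-172.1405894670991), np.float64(0.10367819144333251))
[0.5885, 0.0581] (np.float64(-172.89470762348208), np.float64(0.20719003879250286))
[0.588, 0.057] (np.float64(-173.1803289586066), np.float64(0.20656038264748885))
(np.float64(-172.941451276586), np.float64(0.21372727935273506)) 0.18121571456818084 0.23386285545671726
hub 250.15686274509804 198.97058823529412 306 [[0.58633468 0.05722604]]
```

Emit:
servo_tool(
  rows=[
    {"tx":0,"ty":-0.0005,"tz":0,"turn":0.003,"gripper":0},
    {"tx":0,"ty":-0.001,"tz":0,"turn":0.006,"gripper":0},
    {"tx":0,"ty":-0.0015,"tz":0,"turn":0.009,"gripper":0},
    {"tx":0,"ty":-0.002,"tz":0,"turn":0.012,"gripper":0},
    {"tx":0,"ty":-0.0023,"tz":0,"turn":0.013,"gripper":0},
    {"tx":0,"ty":-0.0023,"tz":0,"turn":0.013,"gripper":0},
    {"tx":0,"ty":-0.0023,"tz":0,"turn":0.013,"gripper":0},
  ],
)

```text
time_s: 11.05
ee_pos: [0.46, -0.0571, 0.0883]
tool_rot: [[0.795, 0.606, -0.0], [0.606, -0.795, 0.0], [0.0, -0.0, -1.0]]
force: [0.4, 0.0, 0.1]
gripper_width: -0.0001
```

```bash
python3 m.py
```

```text
ptr (np.float64(-173.0943670500601), np.float64(0.20654775965810157)) 267
div (np.float64(37.09734548879584), np.float32(198.29144))
0.79 [240.5, 230.8, 269.5, 258.1]
net 490 [0.48334206 0.04594325] 16.413445412847086 490.00000000000006 (np.float64(-173.4056102242067), np.float64(0.10585829307371929))
col 254 [0.48333678 0.04451977] 86.84947690829931 375.0 (np.float64(-172.64184281367105), np.float64(0.10603643894667215))
top 255.0 240.0 69
pale [0.4854781  0.04525683] (np.float64(-172.89391498581784), np.float64(0.10381935953535738))
```

Emit:
servo_tool(
  rows=[
    {"tx":0,"ty":0.003,"tz":0,"turn":0,"gripper":0},
    {"tx":0,"ty":0.008,"tz":0,"turn":0,"gripper":0},
    {"tx":0,"ty":0.01,"tz":-0.01,"turn":0,"gripper":0},
    {"tx":0,"ty":0.01,"tz":-0.03,"turn":0,"gripper":0},
    {"tx":0,"ty":0.01,"tz":-0.06,"turn":0,"gripper":0},
    {"tx":0,"ty":0.01,"tz":-0.09,"turn":0,"gripper":0},
    {"tx":-0.01,"ty":0.016,"tz":-0.11,"turn":0,"gripper":0},
    {"tx":-0.04,"ty":0.03,"tz":-0.12,"turn":0,"gripper":0},
    {"tx":-0.07,"ty":0.05,"tz":-0.12,"turn":0,"gripper":0},
    {"tx":-0.1,"ty":0.07,"tz":-0.12,"turn":0,"gripper":0},
    {"tx":-0.13,"ty":0.09,"tz":-0.12,"turn":0,"gripper":0},
    {"tx":-0.16,"ty":0.11,"tz":-0.12,"turn":0,"gripper":0},
    {"tx":-0.19,"ty":0.13,"tz":-0.12,"turn":0,"gripper":0},
    {"tx":-0.22,"ty":0.145,"tz":-0.12,"turn":0,"gripper":0},
    {"tx":-0.25,"ty":0.16,"tz":-0.12,"turn":0,"gripper":0},
    {"tx":-0.26,"ty":0.165,"tz":-0.12,"turn":0,"gripper":0},
    {"tx":-0.26,"ty":0.165,"tz":-0.12,"turn":0,"gripper":0},
  ],
)

```text
time_s: 12.57
ee_pos: [0.352, -0.3482, 0.2086]
tool_rot: [[0.798, 0.603, -0.0], [0.603, -0.798, -0.0], [-0.0, 0.0, -1.0]]
force: [-0.4, 0.5, -0.3]
gripper_width: 0.0001
```

```bash
python3 m.py; python3 - <<'E'
from h import *
from workcell import robot,cams
s=robot.state();print(s["time_s"],s["ee_pos"])
p=cams.camera("top")
cv2.imwrite("pics/t6.png",cv2.resize(p["image"][110:320,150:400,::-1],None,fx=3,fy=2.8,interpolation=cv2.INTER_CUBIC))
p=cams.camera("side")
cv2.imwrite("pics/s6.png",cv2.resize(p["image"][120:300,150:400,::-1],None,fx=3,fy=3,interpolation=cv2.INTER_CUBIC))
E
```

```text
ptr (np.float64(-172.91997342776406), np.float64(0.2069101372436964)) 281
div (np.float64(37.21876752259461), np.float32(196.95612))
0.94 [242.5, 229.6, 267.4, 255.2]
net 447 [0.48529688 0.04744375] 34.60397519649153 447.00000000000006 (np.float64(-174.10480951831556), np.float64(0.10375182250846549))
col 254 [0.48270694 0.04490452] 88.23889182146996 374.00000000000006 (np.float64(-172.89026298338834), np.float64(0.1066128149417208))
top 255.0 240.0 69
pale [0.4854781  0.04525683] (np.float64(-172.89391498581784), np.float64(0.10381935953535738))
12.6667 [ 0.35316482 -0.34610512  0.20863081]
```

View pics/t6.png

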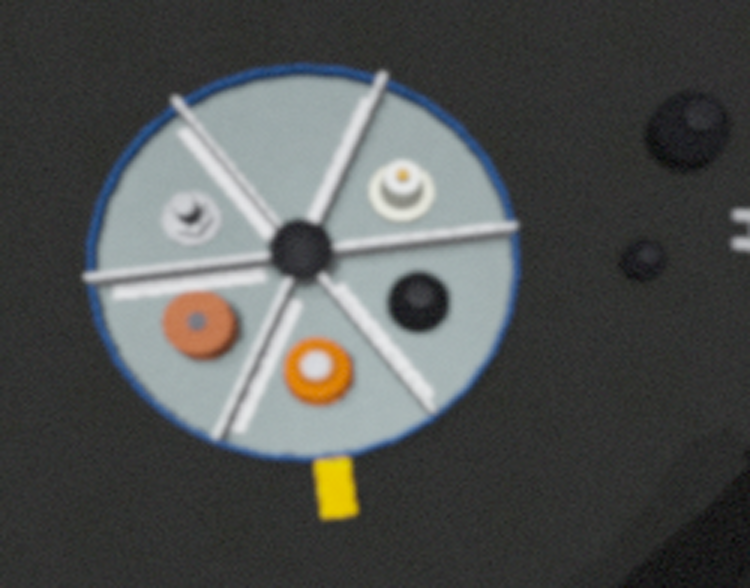

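View pics/s6.png

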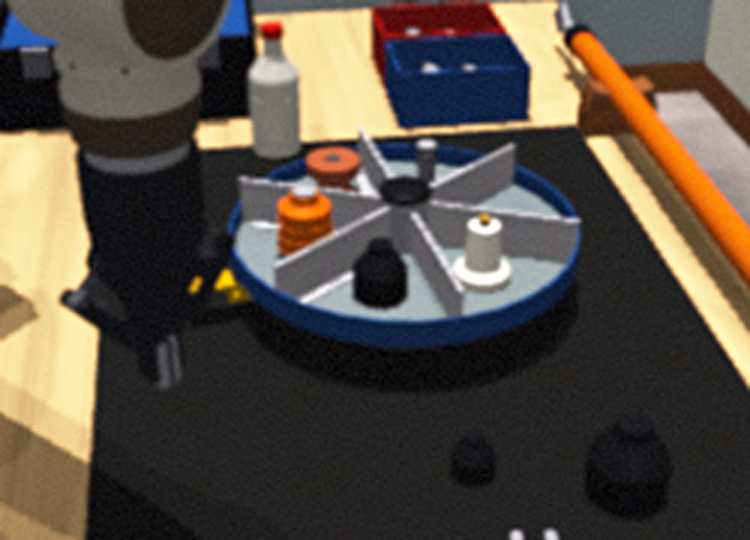

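The insulator is at about (319,370) in the top crop, in line with the pointer at (335,488) and the hub at (300,248). All five parts are upright, the tray is at rest and the arm is clear, so I'm handing in.

```bash
python3 -c "
from workcell import order;print(order.job_done())"
```

```text
the job is handed in; nothing more can be done
None
```

I turned the tray about 53° clockwise (seen from above), and the orange insulator now stands in line with the yellow pointer. I pushed with the closed fingertips on the outer end of one divider, just above the rim. There was one main push and two small corrections. The forces read at the end of each move were no more than about 3 N. I then backed the arm off and handed in at about 13 s.

**Alignment:** in the final top view the pointer is at about -172.9°. The insulator reads about -172.9° from its orange area and from its pale top. The compartment centre from the divider fit is about -172.8°.

**Disagreement:** the network's outline of the insulator gave -174.1°, about 1.2° off. It fitted less well than it did before I withdrew the arm, when it gave -173.4°. I trusted the other measurements.

**Parts and bench:** the top and side views show all five parts upright in their compartments and the tray at rest. I saw nothing else on the bench disturbed, though these last close crops did not show the tape, the screwdriver or all of the wrench.

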